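# Sort the packing bench by feel: packed cartons, empty cartons, stationery

### The job

Clear the middle of the packing bench: the three white cartons look alike, so feel by their weight which are packed, and set the packed ones in the yellow crate and the empty ones in the blue crate, gently, lid up, each flat on the crate's floor and not stacked or leaning. Put the cutter and the roll of tape in the grey tray, and leave the stapler and everything else on the bench where they are.

Things in the scene. Friction and masses are not known exactly. Their poses are not given: they have to be found in the camera images.
- carton_1: one of three outwardly identical closed white cartons with a brown tape strip along the lid, 75 (x) by 50 (y) by 55 mm (z); origin at the centre of its underside, z up, x along its length. Packed: 330 to 490 g in all (a steel part inside); empty: about 72 g (paper padding). Which of the three are packed changes from start to start (one or two of them) and cannot be seen, only felt on lifting
- carton_2: one of three outwardly identical closed white cartons with a brown tape strip along the lid, 75 (x) by 50 (y) by 55 mm (z); origin at the centre of its underside, z up, x along its length. Packed: 330 to 490 g in all (a steel part inside); empty: about 72 g (paper padding). Which of the three are packed changes from start to start (one or two of them) and cannot be seen, only felt on lifting
- carton_3: one of three outwardly identical closed white cartons with a brown tape strip along the lid, 75 (x) by 50 (y) by 55 mm (z); origin at the centre of its underside, z up, x along its length. Packed: 330 to 490 g in all (a steel part inside); empty: about 72 g (paper padding). Which of the three are packed changes from start to start (one or two of them) and cannot be seen, only felt on lifting
- yellow_crate: open yellow plastic crate fixed on the bench, outside 220 (x) by 120 (y) by 40 mm (z), walls and floor 5 mm; origin at the centre of its underside, x along its length. For packed (heavy) cartons; there is room for two cartons end to end
- blue_crate: open blue plastic crate fixed on the bench, outside 220 (x) by 120 (y) by 40 mm (z), walls and floor 5 mm; origin at the centre of its underside, x along its length. For empty (light) cartons; there is room for two cartons end to end
- grey_tray: open low grey tray fixed on the bench, outside 110 (x) by 220 (y) by 25 mm (z), walls and floor 4 mm; origin at the centre of its underside, y along its length. For the stationery
- cutter: yellow safety cutter with black details lying flat, body 100 (x) by 24 (y) by 16 mm (z), its blunt steel nose projecting 11 mm more at the +x end; 60 g; origin at the centre of its underside, x along its length
- tape_roll: small orange roll of tape lying flat, outside diameter 56, hole 38, height 24 mm; 50 g; origin at the centre of its underside, z along its axis
- stapler: bystander: red and black stapler, 100 (x) by 34 (y) by 39 mm high, standing among the things to be sorted; origin at the centre of its underside, x along its length; it stays on the bench
- glue_bottle: bystander: white bottle with an orange cap, diameter 54, height 150 mm; origin at the centre of its underside
- pen_pot: bystander: black square pot of pens, 60 by 60 mm, 155 mm high with the pens; origin at the centre of its underside
- mug: bystander: blue mug, diameter 80, height 90 mm; origin at the centre of its underside
- can: bystander: green can, diameter 70, height 100 mm; origin at the centre of its underside

How it is judged:
By the outcome, as a careful person would: the job done as asked, in the order asked, and still so for the second after the job is handed in, with the robot touching nothing.
It also fails if it takes over 72 s, if anything falls off the work surface, if the arm or the gripper's body presses on something with over 40 N, if the wrist force passes 120 N, or if a joint passes its speed limit or range.

### The arm

A 6-joint arm with a two-finger parallel gripper is mounted at the origin on the work surface. World frame = base frame: x ahead of the robot, y to its left, z up, the work surface at z = 0. Lengths are in mm, angles in rad, forces in N, time in s.
With the tool pointing down it reaches from about 275 to 1000 mm from the base axis. Payload 8.4 kg.
Tool frame: the origin (TCP) lies at the very end of the fingers, on their centre line; the grasp point (between the pads) lies 19 mm behind it; z points along the fingers, y is the direction in which the jaws open and shut (so a half turn about z gives the same grasp; the last joint's range is limited). The gripper opens to 85 mm and grips with 20 to 120 N. Pads are 22 mm wide; open, the fingers measure 114 mm over their backs; the gripper's body (76 mm by 85 mm) begins 54 mm behind the grasp point. The pads swing forward as they close: fully open they stand 13 mm farther back than shut.
Start: joints at [1.343, 0.353, 1.633, -0, 1.155, -0.002], TCP at [139.927, 609.137, 231.281] pointing down, gripper open.
Joint ranges: [-2.63, 2.63], [-0.92, 2.1], [0.06, 2.66], [-1.3, 4.44], [0, 2.69], [-3.02, 3.02]. Speed limits (rad/s): [2.22, 2.22, 2.79, 3.14, 3.14, 3.14].

### API

Orientations are given as [roll, pitch, yaw] about the fixed x, y, z axes, in that order (R = Rz(yaw) Ry(pitch) Rx(roll)).
In Python, from rig import sense, grab_frame, get_calibration, sign_off, boxes_of, trace gives the robot as it stands.
- The arm moves only by the tool servo_tool, never from a script. Its argument "rows" is a list of rows, each a list of 3 entries, a list of its own where there are three numbers: the finger opening in mm, from 0 to 85.4, then the shift along the tool's x, y, z in mm, then the turn, a rotation vector about the tool's x, y, z in degrees. A call has 1 to 8 rows; each row shifts and turns the commanded pose from where the row before left it, along the tool's axes as they then stand; what a row does not reach is not made up. A row lasts 1/8 s, in which the tool goes at most 62.5 mm and 10.7 degrees, less where a joint would pass 70% of its speed; a pose out of reach is approached as far as the arm can. A call is refused whole if a number of a shift passes 62.5 or a number of a turn 10.7, either way. A call with a gripper value outside its range is refused whole. The fingers move at their own pace and stop on an object; "force" is the grip in N (left out, the last holds). Time passes only in rows, so rows that do not move let the fingers close. It gives the time, the measured TCP pose, the force and the opening at its end, in the units of the state.
- sense(): the state, without advancing time (a new reading comes with each control period).
- grab_frame(name): name is "side" or "top" or "wrist"; returns the picture (420x560x3 uint8, blue, green, red); there is no depth.
- get_calibration(name): a dict with "intrinsics" (3x3 intrinsics, pixels), "world_to_cam" (4x4, takes a point from world to camera coordinates). Camera axes: x right, y down, z forward; pixel columns grow to the right and rows downward; lengths in mm; the calibration is good to about 2 mm. A picture is of the moment at which its call begins: read the wrist's pose just before it. get_calibration takes no time and is no camera call; for the wrist camera it gives the pose at the moment of the call.
- sign_off(): hands the job in, once; it reports no verdict.
Trained networks look in the newest picture that a camera, given by its name, has taken for a name from the list of things; names that differ only in an ending like _2 or _b are one class to them, and where a whole thing is asked for, a point or a joint stands for the part that bears it (a point fixed in the world has none). Each returns a list of dicts, best first, with "conf" (0 to 1); they miss things now and then, are a little off and sometimes report something else, mostly with a low value. They report only what shows in the picture. A call takes as long as a camera call.
- boxes_of(camera, thing): "centre" ([x, y, z] in mm, in the coordinates of the camera as it stood for that picture, good to about 4 mm: the middle of the surface that is visible of it).
- trace(camera, thing): "mask" (420x560 bool, what is visible of it).
The state is a dict: "clock": time; "qpos": joint angles; "qvel": joint speeds; "joint_efforts": joint torques, N m; "eef_pos": TCP position; "tcp_rot": TCP orientation; "contact_force": force on the tool from outside, world axes, zero at the start; "wrist_torque": the same for the moment, N m; "opening": opening from 0.0 (shut) to 1.0 (fully open).
Only numpy, scipy, OpenCV 4.12 (cv2) and the standard library are available. Lean on these libraries where they do the work, as an engineer would, in place of code of your own. Each camera call takes 0.05 s, during which the arm holds its last target. There are 200 camera calls.

## Working session

There is one attempt and no reset: what is moved stays moved. The work goes in short steps, Python scripts to look and compute and a tool call to move; the robot and the scene stay as the last step left them, time stands still between calls to the robot, and variables do not carry over. Pictures are saved under pics/ and viewed, about 8 in all and at most 12, crops included, and the job is handed in when it is done.

Besides the shell and the picture viewer there is one more tool, called after "Call:" by a JSON object that holds its "fn" and its "kwargs", one argument or row to a line. servo_tool: Moves the arm, as the interface text tells. Its arguments: {"type":"object","properties":{"rows":{"type":"array","items":{"type":"array"}},"force":{"type":"number"}},"required":["rows"]}

```bash
mkdir -p pics; ls
cat > h.py <<'E'
import numpy as np, cv2
from rig import *
def c2w(cam,p):
    M=np.linalg.inv(np.array(get_calibration(cam)["world_to_cam"])); return (M@np.r_[p,1])[:3]
def pix2w(cam,uv,z):
    c=get_calibration(cam);K=np.array(c["intrinsics"]);M=np.linalg.inv(np.array(c["world_to_cam"]))
    uv=np.atleast_2d(uv).astype(float);d=(M[:3,:3]@np.linalg.inv(K)@np.c_[uv,np.ones(len(uv))].T).T;o=M[:3,3]
    return o+d*((z-o[2])/d[:,2])[:,None]
E
python3 - <<'E'
from h import *
s=sense();print(s)
for c in("top","side"):
    im=grab_frame(c);cv2.imwrite(f"pics/{c}0.png",im)
    print(c,c2w(c,[0,0,0]).round())
    for t in["carton_1","yellow_crate","blue_crate","grey_tray","cutter","tape_roll","stapler","glue_bottle","pen_pot","mug","can"]:
        for b in boxes_of(c,t)[:4]: print(c,t,round(b["conf"],2),c2w(c,b["centre"]).round())
E
```

```text
pics
{'clock': 0.0, 'qpos': array([ 1.34260837e+00,  3.53626545e-01,  1.63410508e+00,  1.72669832e-06,
        1.15523731e+00, -2.39138795e-03]), 'qvel': array([-7.50281347e-05,  4.04364882e-04,  6.28634321e-04, -9.97498442e-04,
       -2.14342555e-03,  6.17369483e-04]), 'joint_efforts': array([ 2.10513746e-03, -6.05243683e+01, -3.42061722e+01,  1.42768804e-04,
        9.42763902e-03, -1.89145629e-05]), 'eef_pos': array([139.81458008, 608.678287  , 230.58761979]), 'tcp_rot': array([-3.14021638e+00, -4.87000429e-06,  2.91579538e+00]), 'contact_force': array([ 0.11196217,  0.43760821, -0.20607555]), 'wrist_torque': array([ 0.01786753,  0.00414136, -0.02894446]), 'opening': 1.0031461102075987}
top [ 380.   11. 1096.]
top carton_1 0.92 [532.  16.  54.]
top carton_1 0.76 [ 429. -158.   56.]
top carton_1 0.64 [435.  21.  53.]
top yellow_crate 0.67 [493. 366.   8.]
top yellow_crate 0.37 [742. 262. 100.]
top blue_crate 0.64 [ 494. -338.    4.]
top grey_tray 0.7 [672.  29.   1.]
top cutter 0.57 [435. 173.  20.]
top cutter 0.37 [551. 183.  20.]
top tape_roll 0.59 [553. 183.  20.]
top tape_roll
[... 270 characters left out ...]
0.34 [ 550. -173.   40.]
side [366. 925. 646.]
side carton_1 0.81 [535.  38.  48.]
side carton_1 0.77 [443.  32.  39.]
side carton_1 0.64 [ 430. -147.   41.]
side yellow_crate 0.75 [491. 352.  10.]
side yellow_crate 0.44 [437. 182.  14.]
side blue_crate 0.87 [ 506. -350.   21.]
side grey_tray 0.89 [669.  35.   2.]
side grey_tray 0.37 [745. 284.  83.]
side cutter 0.91 [438. 182.  14.]
side tape_roll 0.93 [551. 196.  18.]
side stapler 0.94 [ 546. -165.   17.]
side stapler 0.28 [743. 283.  83.]
side glue_bottle 0.58 [ 734. -248.   72.]
side pen_pot 0.82 [740. 284.  82.]
side mug 0.69 [ 689. -366.   60.]
side mug 0.57 [669.  35.   3.]
side can 0.92 [678. 422.  75.]
side can 0.48 [669.  34.  -2.]
```

```bash
python3 -c "
import cv2,numpy as np
cv2.imwrite('pics/both0.png',cv2.resize(cv2.imread('pics/top0.png'),(800,600)))"
```

```text
(no output)
```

View pics/both0.png

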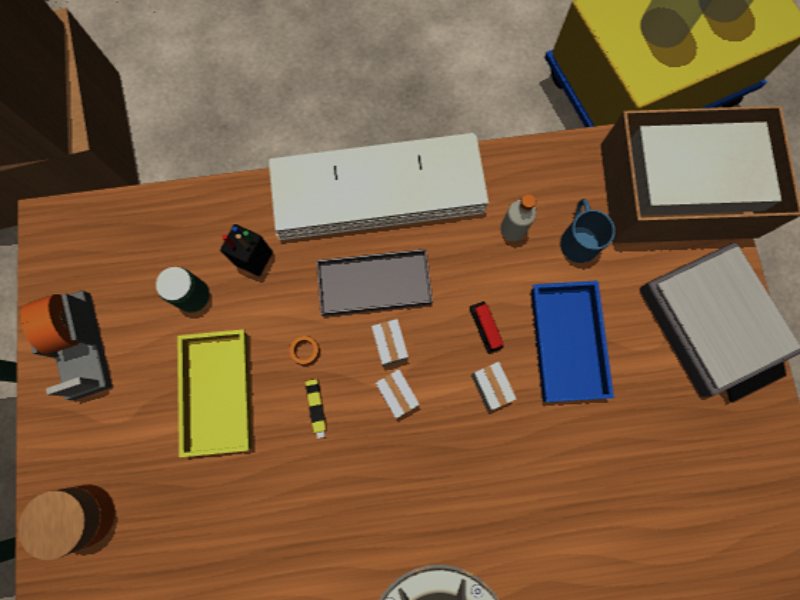

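Top view: three cartons near (390,342), (398,394) and (494,387), the cutter at (316,408), the roll at (304,350), the stapler at (487,327), crates left (yellow) and right (blue), tray at (375,282). Next I fit poses by silhouette.

```bash
cat >> h.py <<'E'
from scipy.optimize import minimize
def proj(cam,P):
    c=get_calibration(cam);M=np.array(c["world_to_cam"]);q=(M[:3,:3]@P.T).T+M[:3,3]
    q=(np.array(c["intrinsics"])@q.T).T; return q[:,:2]/q[:,2:]
def corners(x,y,a,L,W,H,z0=0):
    B=np.array([[i*L/2,j*W/2,k+z0] for i in(-1,1) for j in(-1,1) for k in(0,H)]);c,s=np.cos(a),np.sin(a)
    return B@np.array([[c,s,0],[-s,c,0],[0,0,1]])+[x,y,0]
def fit(cam,mask,L,W,H,x,y,z0=0):
    m=cv2.resize(mask.astype(np.uint8),None,fx=4,fy=4,interpolation=cv2.INTER_NEAREST)
    def cost(p):
        h=cv2.convexHull(((proj(cam,corners(*p[:2],p[2]/50,L,W,H,z0))+.5)*4).astype(np.float32))
        r=cv2.fillConvexPoly(np.zeros_like(m),h.round().astype(int),1)
        return 1-(r&m).sum()/max(1,(r|m).sum())
    best=None
    for a in np.arange(0,np.pi,np.pi/8):
        o=minimize(cost,[x,y,a*50],method="Nelder-Mead",options=dict(initial_simplex=np.array([[x,y,a*50],[x+8,y,a*50],[x,y+8,a*50],[x,y,a*50+8]]),maxiter=80))
        if best is None or o.fun<best.fun: best=o
    return best.x[0],best.x[1],np.degrees(best.x[2]/50),1-best.fun
E
cat > m.py <<'E'
from h import *
D=dict(carton_1=(75,50,55),yellow_crate=(220,120,40),blue_crate=(220,120,40),grey_tray=(110,220,25),cutter=(111,24,16),stapler=(100,34,39),tape_roll=(56,56,24))
for cam in("top","side"):
    grab_frame(cam)
    for t,d in D.items():
        for r in trace(cam,t)[:3 if "carton" in t else 1]:
            m=r["mask"]; v,u=np.nonzero(m); p=pix2w(cam,[[u.mean(),v.mean()]],d[2]*.7)[0]
            print(cam,t,round(r["conf"],2),m.sum(),p.round()[:2],np.round(fit(cam,m,*d,p[0],p[1]),2))
E
python3 m.py
```

```text
top carton_1 0.93 551 [439.  13.] [439.96  13.56  24.09   0.92]
top carton_1 0.74 578 [ 431. -163.] [ 432.45 -163.8    16.48    0.9 ]
top blue_crate 0.55 4073 [ 495. -328.] [ 498.04 -329.2    -4.23    0.96]
top grey_tray 0.89 3084 [665.  33.] [666.99  32.71  -1.44   0.98]
top cutter 0.7 376 [439. 173.] [438.42 173.58   3.77   0.89]
top stapler 0.75 442 [ 546. -173.] [ 549.83 -171.51   11.7     0.79]
top tape_roll 0.74 840 [703. 410.] [7.0253e+02 4.1084e+02 7.0140e+01 5.8000e-01]
side carton_1 0.91 1142 [439.  35.] [442.24  17.8  199.27   0.95]
side carton_1 0.83 1082 [537.  35.] [539.6   17.55   8.61   0.97]
side carton_1 0.63 892 [ 429. -142.] [ 431.23 -161.62   15.66    0.96]
side yellow_crate 0.66 9481 [489. 371.] [492.03 358.29  -2.63   0.98]
side blue_crate 0.69 2343 [ 499. -311.] [ 496.94 -328.2    -3.8     0.92]
side grey_tray 0.86 3158 [664.  55.] [666.72  34.84  -1.27   0.98]
side cutter 0.79 688 [438. 179.] [437.01 173.56   5.2    0.87]
side stapler 0.76 586 [ 544. -156.] [ 550.03 -174.71  190.87    0.79]
side tape_roll 0.87 560 [548. 192.] [550.21 183.34  14.82   0.74]
```

Call:
{"fn": "servo_tool", "kwargs": {
  "rows": [
    [85, [0, 0, 0], [0, 0, -6.5]],
    [85, [0, 0, 0], [0, 0, -6.5]],
    [85, [-27, -54, 4], [0, 0, 0]],
    [85, [-27, -54, 4], [0, 0, 0]],
    [85, [-27, -54, 4], [0, 0, 0]],
    [85, [-27, -54, 4], [0, 0, 0]],
    [85, [-27, -54, 4], [0, 0, 0]],
    [85, [0, 0, 0], [0, 0, 0]]
  ],
  "force": 40
}}

```text
clock: 3.0
eef_pos: [276.2, 336.0, 211.1]
tcp_rot: [-3.14, -0.0, 3.138]
contact_force: [0.8, 0.5, 0.6]
opening: 0.995
```

Call:
{"fn": "servo_tool", "kwargs": {
  "rows": [
    [85, [-27.5, -53.3, 10], [0, 0, 0]],
    [85, [-27.5, -53.3, 10], [0, 0, 0]],
    [85, [-27.5, -53.3, 10], [0, 0, 0]],
    [85, [-27.5, -53.3, 10], [0, 0, 0]],
    [85, [-27.5, -53.3, 10], [0, 0, 0]],
    [85, [-27.5, -53.3, 10], [0, 0, 0]],
    [85, [0, 0, 0], [0, 0, -10.5]],
    [85, [0, 0, 0], [0, 0, -10.5]]
  ]
}}

```text
clock: 4.0
eef_pos: [441.5, 19.4, 151.2]
tcp_rot: [3.141, 0.0, -2.77]
contact_force: [0.3, 0.1, 0.1]
opening: 0.995
```

```bash
cat > w.py <<'E'
from h import *
import sys
s=sense();print(s["eef_pos"].round(1),np.degrees(s["tcp_rot"]).round(1),s["qpos"].round(2),s["contact_force"].round(2),round(s["opening"],3))
cv2.imwrite(f"pics/{sys.argv[1]}.png",grab_frame("wrist"))
D=dict(carton_1=(75,50,55),cutter=(111,24,16),tape_roll=(56,56,24))
for t in sys.argv[2:]:
  for r in trace("wrist",t)[:3]:
    d=D[t];m=r["mask"];v,u=np.nonzero(m);p=pix2w("wrist",[[u.mean(),v.mean()]],d[2]*.7)[0]
    print(t,round(r["conf"],2),m.sum(),[u.min(),v.min(),u.max(),v.max()],p.round()[:2],np.round(fit("wrist",m,*d,p[0],p[1]),2))
E
python3 w.py w1 carton_1
```

```text
[441.5  19.4 151.2] [ 180.     0.  -158.7] [ 0.04  0.17  2.09  0.    0.88 -1.9 ] [0.25 0.13 0.05] 0.995
carton_1 0.85 9667 [np.int64(24), np.int64(69), np.int64(132), np.int64(175)] [ 428. -164.] [ 429.84 -165.32  195.46    0.97]
carton_1 0.82 4435 [np.int64(208), np.int64(243), np.int64(272), np.int64(339)] [537.  17.] [539.68  17.08 187.43   0.95]Traceback (most recent call last):
  File "w.py", line 9, in <module>
    print(t,round(r["conf"],2),m.sum(),[u.min(),v.min(),u.max(),v.max()],p.round()[:2],np.round(fit("wrist",m,*d,p[0],p[1]),2))
                                                                                                ~~~^^^^^^^^^^^^^^^^^^^^^^^^
  File "h.py", line 24, in fit
    o=minimize(cost,[x,y,a*50],method="Nelder-Mead",options=dict(initial_simplex=np.array([[x,y,a*50],[x+8,y,a*50],[x,y+8,a*50],[x,y,a*50+8]]),maxiter=80))
    res = _minimize_neldermead(fun, x0, args, callback, bounds=bounds,
                               **options)
    fxe = func(xe)
    fx = function(np.copy(x), *(wrapper_args + args))
  File "h.py", line 19, in cost
    h=cv2.convexHull(((proj(cam,corners(*p[:2],p[2]/50,L,W,H,z0))+.5)*4).astype(np.float32))
                       ~~~~^^^^^^^^^^^^^^^^^^^^^^^^^^^^^^^^^^^^^^
  File "h.py", line 11, in proj
    c=get_calibration(cam);M=np.array(c["world_to_cam"]);q=(M[:3,:3]@P.T).T+M[:3,3]
ValueError: time passes only in moves, steps and waits
```

View pics/w1.png

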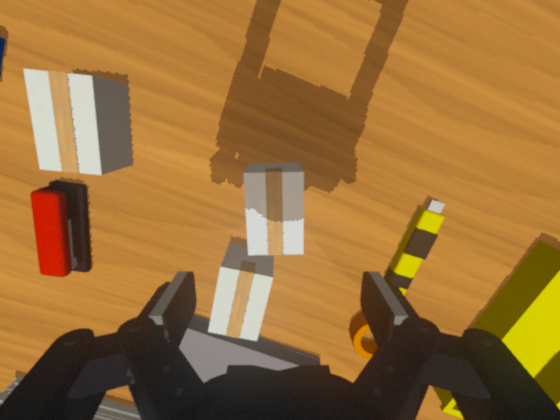

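Call:
{"fn": "servo_tool", "kwargs": {
  "rows": [
    [85, [1, -3, 45], [0, 0, 0]],
    [85, [0, 0, 45], [0, 0, 0]],
    [85, [0, 0, 35], [0, 0, 0]],
    [85, [0, 0, 12], [0, 0, 0]],
    [40, [0, 0, 0], [0, 0, 0]],
    [40, [0, 0, 0], [0, 0, 0]],
    [40, [0, 0, 0], [0, 0, 0]],
    [40, [0, 0, 0], [0, 0, 0]]
  ],
  "force": 40
}}

```text
clock: 5.1
eef_pos: [441.8, 16.6, 15.6]
tcp_rot: [-3.141, 0.002, -2.775]
contact_force: [0.1, 1.4, 8.4]
opening: 0.585
```

Call:
{"fn": "servo_tool", "kwargs": {
  "rows": [
    [40, [0, 0, 0], [0, 0, 0]],
    [40, [0, 0, -10], [0, 0, 0]],
    [40, [0, 0, -30], [0, 0, 0]],
    [40, [0, 0, -40], [0, 0, 0]],
    [40, [0, 0, 0], [0, 0, 0]],
    [40, [0, 0, 0], [0, 0, 0]],
    [40, [0, 0, 0], [0, 0, 0]]
  ]
}}

```text
clock: 5.98
eef_pos: [439.9, 16.5, 93.5]
tcp_rot: [3.141, -0.002, -2.774]
contact_force: [0.3, -1.1, -1.2]
opening: 0.576
```

```bash
cat > s.py <<'E'
from rig import *
import numpy as np
s=sense();print(s["clock"],s["eef_pos"].round(1),np.degrees(s["tcp_rot"]).round(1),s["qpos"].round(2),s["contact_force"].round(2),s["wrist_torque"].round(3),round(s["opening"]*85.4,1))
E
python3 s.py
python3 - <<'E'
t=open('h.py').read().replace("def c2w",'_gc=get_calibration\n_C={}\ndef get_calibration(c):\n    if c not in _C: _C[c]=_gc(c)\n    return _C[c]\ndef c2w',1)
open('h.py','w').write(t)
E
```

```text
5.975 [439.9  16.5  93.5] [ 1.800e+02 -1.000e-01 -1.589e+02] [ 0.03  0.27  2.13 -0.    0.74 -1.9 ] [ 0.34 -1.05 -1.22] [ 0.002 -0.017  0.036] 49.2
```

Weight about 1 N: this carton is empty and goes to the blue crate.

Call:
{"fn": "servo_tool", "kwargs": {
  "rows": [
    [40, [0, 0, -10], [0, 0, 8.4]],
    [40, [0, 0, -10], [0, 0, 8.4]],
    [40, [0, 0, -5], [0, 0, 8.4]],
    [40, [-21, -56.7, 0], [0, 0, 0]],
    [40, [-21, -56.7, 0], [0, 0, 0]],
    [40, [-21, -56.7, 0], [0, 0, 0]],
    [40, [-21, -56.7, 0], [0, 0, 0]],
    [40, [-21, -56.7, 0], [0, 0, 0]]
  ]
}}

```text
clock: 6.98
eef_pos: [524.6, -275.6, 117.9]
tcp_rot: [3.141, -0.002, 3.069]
contact_force: [0.6, 0.4, 0.7]
opening: 0.577
```

Call:
{"fn": "servo_tool", "kwargs": {
  "rows": [
    [40, [-21, -56.7, 0], [0, 0, 0]],
    [40, [0, 0, 0], [0, 0, 0]],
    [40, [0, 0, 0], [0, 0, 0]]
  ]
}}

```text
clock: 7.35
eef_pos: [540.7, -331.3, 117.6]
tcp_rot: [3.14, -0.003, 3.069]
contact_force: [-0.5, 0.3, -1.6]
opening: 0.581
```

```bash
sed -i 's/.*get_calibration("wrist")//' w.py; python3 s.py
python3 - <<'E'
from h import *
im=grab_frame("top");cv2.imwrite("pics/t2.png",cv2.resize(im[180:300,250:440],None,fx=4,fy=4))
r=trace("top","blue_crate")
grab_frame("side")
for t in("blue_crate",):
  for r in trace("side",t)[:1]: print(t,r["conf"],np.round(fit("side",r["mask"],220,120,40,497,-328),2))
for r in boxes_of("side","carton_1")[:3]: print(r["conf"],c2w("side",r["centre"]).round())
E
```

```text
7.35 [ 540.7 -331.3  117.6] [179.9  -0.2 175.8] [-0.55  0.49  1.7   0.    0.95 -2.05] [-0.48  0.26 -1.6 ] [0.035 0.05  0.04 ] 49.7
blue_crate 0.86 [ 497.16 -326.9   176.24    0.92]
0.91 [534.  41.  44.]
0.89 [ 428. -145.   40.]
0.7 [ 533. -306.  134.]
```

View pics/t2.png

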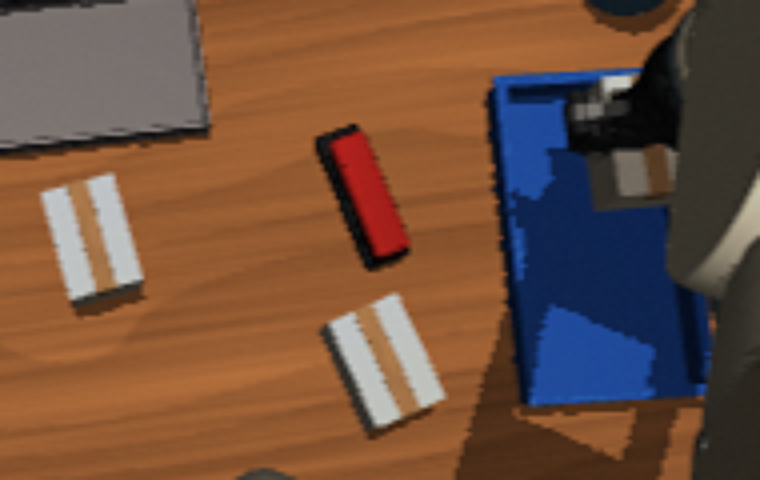

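Call:
{"fn": "servo_tool", "kwargs": {
  "rows": [
    [40, [0, -1, 40], [0, 0, 0]],
    [40, [0, 0, 35], [0, 0, 0]],
    [40, [0, 0, 12], [0, 0, 0]],
    [40, [0, 0, 4], [0, 0, 0]],
    [40, [0, 0, 2], [0, 0, 0]],
    [40, [0, 0, 1], [0, 0, 0]],
    [40, [0, 0, 0], [0, 0, 0]]
  ]
}}

```text
clock: 8.48
eef_pos: [542.1, -333.1, 26.0]
tcp_rot: [-3.141, 0.001, 3.069]
contact_force: [-0.1, 0.5, -0.6]
opening: 0.58
```

Call:
{"fn": "servo_tool", "kwargs": {
  "rows": [
    [40, [0, 0, 1.5], [0, 0, 0]],
    [40, [0, 0, 1.5], [0, 0, 0]],
    [40, [0, 0, 1.5], [0, 0, 0]],
    [40, [0, 0, 0], [0, 0, 0]]
  ]
}}

```text
clock: 8.98
eef_pos: [541.8, -332.9, 20.7]
tcp_rot: [3.142, -0.0, 3.069]
contact_force: [0.4, -0.8, -0.6]
opening: 0.58
```

Call:
{"fn": "servo_tool", "kwargs": {
  "rows": [
    [40, [0, 0, 1], [0, 0, 0]],
    [40, [0, 0, 0.5], [0, 0, 0]],
    [40, [0, 0, 0], [0, 0, 0]]
  ]
}}

```text
clock: 9.35
eef_pos: [541.8, -332.9, 20.6]
tcp_rot: [-3.142, 0.0, 3.069]
contact_force: [-6.1, 2.3, 14.5]
opening: 0.582
```

Call:
{"fn": "servo_tool", "kwargs": {
  "rows": [
    [64, [0, 0, 0], [0, 0, 0]],
    [64, [0, 0, 0], [0, 0, 0]],
    [64, [0, 0, -40], [0, 0, 0]],
    [64, [0, 0, -50], [0, 0, 0]],
    [85, [30.6, 40.2, -30], [0, 0, 0]],
    [85, [30.6, 40.2, 0], [0, 0, 0]],
    [85, [30.6, 40.2, 0], [0, 0, 0]],
    [85, [30.6, 40.2, 0], [0, 0, 0]]
  ]
}}

```text
clock: 10.35
eef_pos: [430.3, -162.5, 139.2]
tcp_rot: [3.142, 0.0, 3.069]
contact_force: [1.2, 0.1, 1.0]
opening: 0.994
```

Call:
{"fn": "servo_tool", "kwargs": {
  "rows": [
    [85, [0, 0, 20], [0, 0, -10]],
    [85, [0, 0, 0], [0, 0, -10]],
    [85, [0, 0, 0], [0, 0, 0]]
  ]
}}

```text
clock: 10.72
eef_pos: [431.3, -163.6, 119.1]
tcp_rot: [3.141, -0.0, -2.866]
contact_force: [-0.3, 0.4, 0.2]
opening: 0.996
```

```bash
python3 s.py
python3 - <<'E'
from h import *
for cam in("top","side"):
  grab_frame(cam)
  for r in trace(cam,"carton_1")[:3]:
    m=r["mask"];v,u=np.nonzero(m);p=pix2w(cam,[[u.mean(),v.mean()]],38)[0]
    z0=5 if p[1]<-250 else 0
    print(cam,round(r["conf"],2),m.sum(),np.round(fit(cam,m,75,50,55,p[0],p[1],z0),2))
E
```

```text
10.725 [ 431.3 -163.6  119.1] [ 180.    -0.  -164.2] [-0.37  0.25  2.07 -0.    0.81 -2.21] [-0.33  0.38  0.19] [0.029 0.002 0.021] 85.1
top 0.96 483 [ 548.9  -336.99  197.77    0.67]
top 0.59 550 [538.97  17.7    8.82   0.95]
side 0.96 1066 [539.4   19.09 187.13   0.97]
side 0.73 913 [ 431.72 -161.64   17.19    0.97]
side 0.59 537 [ 545.81 -353.3    18.47    0.77]
```

Call:
{"fn": "servo_tool", "kwargs": {
  "rows": [
    [85, [0, 1, 45], [0, 0, 0]],
    [85, [0, 0, 40], [0, 0, 0]],
    [85, [0, 0, 17], [0, 0, 0]],
    [85, [0, 0, 0], [0, 0, 0]],
    [40, [0, 0, 0], [0, 0, 0]],
    [40, [0, 0, 0], [0, 0, 0]],
    [40, [0, 0, 0], [0, 0, 0]],
    [40, [0, 0, 0], [0, 0, 0]]
  ]
}}

```text
clock: 11.92
eef_pos: [431.9, -163.1, 18.4]
tcp_rot: [-3.14, 0.002, -2.865]
contact_force: [-1.6, 0.3, 6.8]
opening: 0.582
```

Call:
{"fn": "servo_tool", "kwargs": {
  "rows": [
    [40, [0, 0, 0], [0, 0, 0]],
    [40, [0, 0, -10], [0, 0, 0]],
    [40, [0, 0, -30], [0, 0, 0]],
    [40, [0, 0, -60], [0, 0, 0]],
    [40, [0, 0, 0], [0, 0, 0]],
    [40, [0, 0, 0], [0, 0, 0]],
    [40, [0, 0, 0], [0, 0, 0]]
  ]
}}

```text
clock: 12.8
eef_pos: [430.1, -162.4, 116.4]
tcp_rot: [3.14, -0.002, -2.865]
contact_force: [-0.0, -1.1, -0.0]
opening: 0.582
```

```bash
python3 s.py
```

```text
12.8 [ 430.1 -162.4  116.4] [ 1.799e+02 -1.000e-01 -1.641e+02] [-0.36  0.26  2.08 -0.    0.81 -2.21] [-0.02 -1.13 -0.04] [ 0.005 -0.083  0.001] 49.7
```

Call:
{"fn": "servo_tool", "kwargs": {
  "rows": [
    [40, [0, 0, 0], [0, 0, 10]],
    [40, [0, 0, 0], [0, 0, 10]],
    [40, [-11, -53.7, 0], [0, 0, 0]],
    [40, [-11, -53.7, 0], [0, 0, 0]],
    [40, [-11, -53.7, 0], [0, 0, 0]],
    [40, [0, 0, 0], [0, 0, 0]],
    [40, [0, 0, 0], [0, 0, 0]]
  ]
}}

```text
clock: 13.68
eef_pos: [451.2, -325.0, 115.8]
tcp_rot: [3.14, -0.003, 3.069]
contact_force: [-0.3, 0.6, -1.0]
opening: 0.579
```

Call:
{"fn": "servo_tool", "kwargs": {
  "rows": [
    [40, [0, 0, 40], [0, 0, 0]],
    [40, [0, 0, 35], [0, 0, 0]],
    [40, [0, 0, 11], [0, 0, 0]],
    [40, [0, 0, 4], [0, 0, 0]],
    [40, [0, 0, 0], [0, 0, 0]],
    [40, [0, 0, 0], [0, 0, 0]]
  ]
}}

```text
clock: 14.42
eef_pos: [453.0, -326.2, 28.4]
tcp_rot: [-3.141, 0.002, 3.069]
contact_force: [0.6, 0.2, -0.3]
opening: 0.582
```

Call:
{"fn": "servo_tool", "kwargs": {
  "rows": [
    [40, [0, 0, 1.5], [0, 0, 0]],
    [40, [0, 0, 1.5], [0, 0, 0]],
    [40, [0, 0, 1.5], [0, 0, 0]],
    [40, [0, 0, 0], [0, 0, 0]]
  ]
}}

```text
clock: 14.92
eef_pos: [452.3, -325.9, 23.4]
tcp_rot: [-3.141, 0.0, 3.069]
contact_force: [-2.7, 1.8, 8.6]
opening: 0.581
```

Call:
{"fn": "servo_tool", "kwargs": {
  "rows": [
    [64, [0, 0, 0], [0, 0, 0]],
    [64, [0, 0, 0], [0, 0, 0]],
    [64, [0, 0, -40], [0, 0, 0]],
    [64, [0, 0, -50], [0, 0, 0]],
    [85, [-10.5, 58.2, -15], [0, 0, 0]],
    [85, [-10.5, 58.2, 0], [0, 0, 0]],
    [85, [-10.5, 58.2, 0], [0, 0, 0]],
    [85, [-10.5, 58.2, 0], [0, 0, 0]]
  ]
}}

```text
clock: 15.92
eef_pos: [511.3, -94.9, 127.9]
tcp_rot: [-3.142, 0.001, 3.069]
contact_force: [1.5, -0.2, -0.3]
opening: 0.995
```

Call:
{"fn": "servo_tool", "kwargs": {
  "rows": [
    [85, [-10.5, 58.2, 0], [0, 0, 0]],
    [85, [-10.5, 58.2, 0], [0, 0, 0]],
    [85, [0, 0, 0], [0, 0, -6]],
    [85, [0, 0, 0], [0, 0, -6]],
    [85, [0, 0, 0], [0, 0, 0]]
  ]
}}

```text
clock: 16.55
eef_pos: [540.2, 18.2, 127.6]
tcp_rot: [3.142, -0.0, -3.005]
contact_force: [0.1, -0.1, 0.7]
opening: 0.995
```

```bash
python3 s.py
python3 - <<'E'
from h import *
im=grab_frame("side");v=cv2.resize(im,(800,600))
cv2.imwrite("pics/s3.png",v)
im=grab_frame("top");cv2.imwrite("pics/t3.png",cv2.resize(im[180:300,250:440],None,fx=4,fy=4))
E
```

```text
16.55 [540.2  18.2 127.6] [ 180.    -0.  -172.1] [ 0.03  0.35  1.91 -0.    0.89 -1.68] [ 0.12 -0.15  0.69] [0.018 0.008 0.029] 85.0
```

View pics/t3.png

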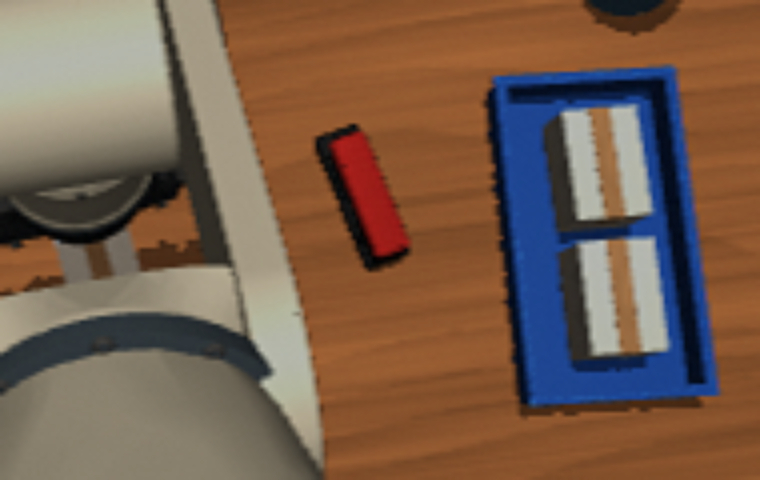

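Both empties sit flat in the blue crate, at (605,165) and (620,295), lids up and apart. The stapler is untouched at (365,197). Now the third carton.

Call:
{"fn": "servo_tool", "kwargs": {
  "rows": [
    [85, [0, 0, 45], [0, 0, 0]],
    [85, [0, 0, 45], [0, 0, 0]],
    [85, [0, 0, 22], [0, 0, 0]],
    [85, [0, 0, 0], [0, 0, 0]],
    [40, [0, 0, 0], [0, 0, 0]],
    [40, [0, 0, 0], [0, 0, 0]],
    [40, [0, 0, 0], [0, 0, 0]],
    [40, [0, 0, 0], [0, 0, 0]]
  ],
  "force": 50
}}

```text
clock: 17.65
eef_pos: [541.5, 17.9, 17.2]
tcp_rot: [-3.141, 0.002, -3.004]
contact_force: [-0.3, -1.9, 7.2]
opening: 0.574
```

Call:
{"fn": "servo_tool", "kwargs": {
  "rows": [
    [40, [0, 0, 0], [0, 0, 0]],
    [40, [0, 0, -10], [0, 0, 0]],
    [40, [0, 0, -30], [0, 0, 0]],
    [40, [0, 0, -50], [0, 0, 0]],
    [40, [0, 0, 0], [0, 0, 0]],
    [40, [0, 0, 0], [0, 0, 0]],
    [40, [0, 0, 0], [0, 0, 0]]
  ]
}}

```text
clock: 18.52
eef_pos: [539.1, 17.9, 104.5]
tcp_rot: [3.141, -0.003, -3.004]
contact_force: [-0.2, 0.5, -5.2]
opening: 0.577
```

```bash
python3 s.py;python3 - <<'E'
from h import *
grab_frame("top")
for r in trace("top","yellow_crate")[:2]:
  print(r["conf"],np.round(fit("top",r["mask"],220,120,40,492,358),2))
E
python3 s.py
```

```text
18.525 [539.1  17.9 104.5] [ 1.800e+02 -1.000e-01 -1.721e+02] [ 0.03  0.38  1.92  0.    0.84 -1.68] [-0.17  0.47 -5.2 ] [ 0.002 -0.002  0.04 ] 49.3
0.76 [489.94 359.62 178.15   0.96]
0.55 [492. 358.   0.   0.]
18.625 [539.4  17.9 104.6] [ 1.800e+02 -1.000e-01 -1.721e+02] [ 0.03  0.38  1.92 -0.    0.84 -1.68] [-0.11  1.2  -4.37] [-0.056  0.028 -0.049] 49.7
```

-5 N, so this one is packed and goes to the yellow crate.

Call:
{"fn": "servo_tool", "kwargs": {
  "rows": [
    [40, [0, 0, -5], [0, 0, 10.2]],
    [40, [10.4, 56.5, 0], [0, 0, 0]],
    [40, [10.4, 56.5, 0], [0, 0, 0]],
    [40, [10.4, 56.5, 0], [0, 0, 0]],
    [40, [10.4, 56.5, 0], [0, 0, 0]],
    [40, [10.4, 56.5, 0], [0, 0, 0]],
    [40, [10.4, 56.5, 0], [0, 0, 0]],
    [40, [0, 0, 0], [0, 0, 0]]
  ]
}}

```text
clock: 19.62
eef_pos: [490.9, 363.0, 109.9]
tcp_rot: [3.141, -0.0, 3.105]
contact_force: [-0.8, -0.3, -4.2]
opening: 0.579
```

Call:
{"fn": "servo_tool", "kwargs": {
  "rows": [
    [40, [0, 0, 35], [0, 0, 0]],
    [40, [0, 0, 30], [0, 0, 0]],
    [40, [0, 0, 12], [0, 0, 0]],
    [40, [0, 0, 4], [0, 0, 0]],
    [40, [0, 0, 0], [0, 0, 0]],
    [40, [0, 0, 0], [0, 0, 0]]
  ]
}}

```text
clock: 20.38
eef_pos: [492.5, 359.6, 30.8]
tcp_rot: [3.141, 0.001, 3.101]
contact_force: [0.2, 0.3, -2.9]
opening: 0.584
```

Call:
{"fn": "servo_tool", "kwargs": {
  "rows": [
    [40, [0, 0, 2], [0, 0, 0]],
    [40, [0, 0, 1.5], [0, 0, 0]],
    [40, [0, 0, 1.5], [0, 0, 0]],
    [40, [0, 0, 1.5], [0, 0, 0]],
    [40, [0, 0, 0], [0, 0, 0]]
  ]
}}

```text
clock: 21.0
eef_pos: [491.7, 359.1, 23.1]
tcp_rot: [-3.141, -0.0, 3.101]
contact_force: [0.5, -0.1, -4.2]
opening: 0.58
```

Call:
{"fn": "servo_tool", "kwargs": {
  "rows": [
    [40, [0, 0, 1], [0, 0, 0]],
    [40, [0, 0, 0.5], [0, 0, 0]],
    [40, [0, 0, 0], [0, 0, 0]]
  ]
}}

```text
clock: 21.38
eef_pos: [491.8, 359.3, 22.5]
tcp_rot: [3.142, 0.0, 3.101]
contact_force: [-2.8, -1.9, 4.5]
opening: 0.575
```

Call:
{"fn": "servo_tool", "kwargs": {
  "rows": [
    [64, [0, 0, 0], [0, 0, 0]],
    [64, [0, 0, 0], [0, 0, 0]],
    [64, [0, 0, -40], [0, 0, 0]],
    [64, [0, 0, -50], [0, 0, 0]],
    [64, [11.6, -47, -20], [0, 0, 0]],
    [64, [11.6, -47, 0], [0, 0, 0]],
    [64, [11.6, -47, 0], [0, 0, 0]],
    [64, [11.6, -47, 0], [0, 0, 0]]
  ]
}}

```text
clock: 22.38
eef_pos: [437.5, 172.1, 132.0]
tcp_rot: [3.141, 0.001, 3.101]
contact_force: [0.3, -0.5, 0.2]
opening: 0.746
```

Call:
{"fn": "servo_tool", "kwargs": {
  "rows": [
    [60, [0, 0, 0], [0, 0, -5]],
    [60, [0, 0, 0], [0, 0, 0]]
  ]
}}

```text
clock: 22.62
eef_pos: [438.1, 173.0, 132.1]
tcp_rot: [3.141, 0.001, -3.097]
contact_force: [0.6, 0.2, 1.2]
opening: 0.703
```

```bash
python3 w.py w4 cutter tape_roll
python3 - <<'E'
from h import *
im=grab_frame("top");cv2.imwrite("pics/t4.png",cv2.resize(im[180:330,110:310],None,fx=4,fy=4))
E
```

```text
[438.1 173.  132.1] [ 1.800e+02  1.000e-01 -1.774e+02] [ 0.37  0.25  2.05  0.    0.85 -1.24] [0.62 0.17 1.17] 0.703
cutter 0.77 2835 [np.int64(264), np.int64(146), np.int64(291), np.int64(260)] [434. 174.] [435.95 173.8    3.64   0.91]
tape_roll 0.88 2117 [np.int64(256), np.int64(280), np.int64(309), np.int64(337)] [547. 184.] [549.89 184.33  11.24   0.67]
```

View pics/w4.png

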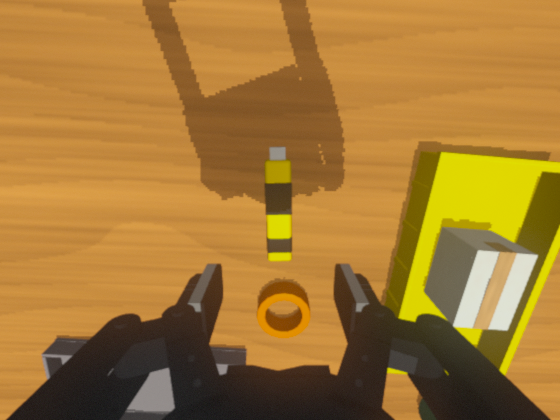

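View pics/t4.png

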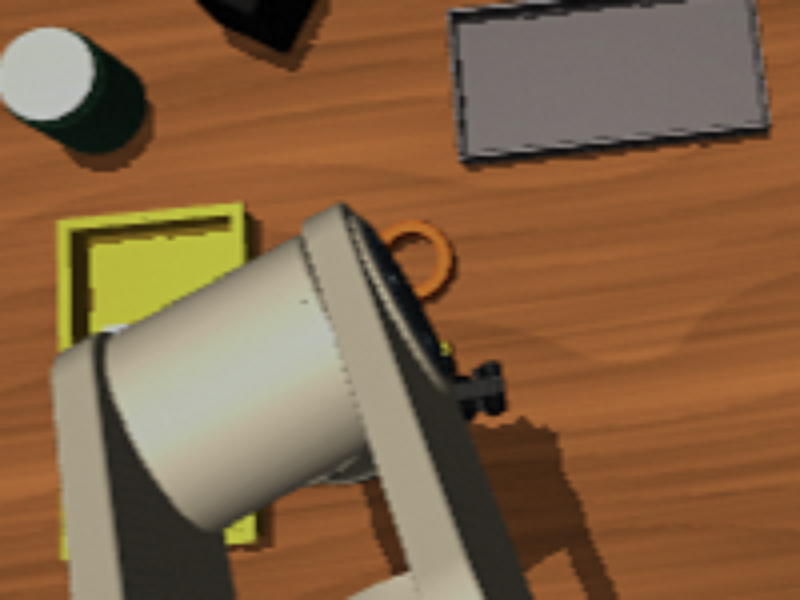

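Wrist view: cutter at (278,205) lined up with the jaws, nose toward the robot. The roll is at (283,308), and the packed carton is flat and lid up in the yellow crate at (482,280). Grasping the cutter.

Call:
{"fn": "servo_tool", "kwargs": {
  "rows": [
    [60, [-4, 1, 45], [0, 0, 0]],
    [60, [0, 0, 45], [0, 0, 0]],
    [60, [0, 0, 28], [0, 0, 0]],
    [60, [0, 0, 8], [0, 0, 0]],
    [60, [0, 0, 0], [0, 0, 0]],
    [60, [0, 0, 0], [0, 0, 0]]
  ],
  "force": 40
}}

```text
clock: 23.58
eef_pos: [442.6, 174.9, 6.8]
tcp_rot: [3.141, 0.002, -3.095]
contact_force: [-0.3, 0.5, 0.2]
opening: 0.703
```

Call:
{"fn": "servo_tool", "kwargs": {
  "rows": [
    [15, [0, 0, 3], [0, 0, 0]],
    [15, [0, 0, 0], [0, 0, 0]],
    [15, [0, 0, 0], [0, 0, 0]],
    [15, [0, 0, 0], [0, 0, 0]],
    [15, [0, 0, 0], [0, 0, 0]],
    [15, [0, 0, 0], [0, 0, 0]]
  ]
}}

```text
clock: 24.32
eef_pos: [442.1, 174.6, 3.3]
tcp_rot: [3.141, 0.001, -3.095]
contact_force: [-1.1, -0.8, 5.8]
opening: 0.266
```

Call:
{"fn": "servo_tool", "kwargs": {
  "rows": [
    [15, [0, 0, -10], [0, 0, 0]],
    [15, [0, 0, -30], [0, 0, 0]],
    [15, [0, 0, -40], [0, 0, 0]],
    [15, [0, 0, -20], [0, 0, 0]],
    [15, [0, 0, 0], [0, 0, 0]]
  ]
}}

```text
clock: 24.95
eef_pos: [442.9, 174.9, 104.6]
tcp_rot: [3.14, 0.004, -3.095]
contact_force: [0.6, 0.9, -1.3]
opening: 0.265
```

Call:
{"fn": "servo_tool", "kwargs": {
  "rows": [
    [15, [-45.6, -22.8, 0], [0, 0, 0]],
    [15, [-45.6, -22.8, 0], [0, 0, 0]],
    [15, [-45.6, -22.8, 0], [0, 0, 0]],
    [15, [-45.6, -22.8, 0], [0, 0, 0]],
    [15, [-45.6, -22.8, 0], [0, 0, 0]],
    [15, [0, 0, 0], [0, 0, 10.5]],
    [15, [0, 0, 0], [0, 0, 10.5]],
    [15, [0, 0, 0], [0, 0, 10.5]]
  ]
}}

```text
clock: 25.95
eef_pos: [673.9, 70.9, 100.9]
tcp_rot: [-3.14, -0.002, 2.632]
contact_force: [0.6, 0.1, -1.0]
opening: 0.269
```

Call:
{"fn": "servo_tool", "kwargs": {
  "rows": [
    [15, [0, 0, 0], [0, 0, 10.5]],
    [15, [0, 0, 0], [0, 0, 10.5]],
    [15, [0, 0, 0], [0, 0, 10.5]],
    [15, [0, 0, 0], [0, 0, 10.5]],
    [15, [0, 0, 0], [0, 0, 10.5]],
    [15, [0, 0, 0], [0, 0, 10]],
    [15, [0, 0, 0], [0, 0, 0]],
    [15, [0, 0, 0], [0, 0, 0]]
  ]
}}

```text
clock: 26.95
eef_pos: [674.3, 71.1, 102.0]
tcp_rot: [-3.14, 0.0, 1.551]
contact_force: [-0.1, 0.9, 0.6]
opening: 0.268
```

```bash
python3 s.py
python3 - <<'E'
from h import *
cv2.imwrite("pics/w5.png",grab_frame("wrist"))
E
```

```text
26.95 [674.3  71.1 102. ] [-179.9    0.    88.9] [ 0.1   0.57  1.61 -0.    0.97  0.12] [-0.05  0.93  0.55] [-0.004  0.009  0.013] 22.9
```

View pics/w5.png

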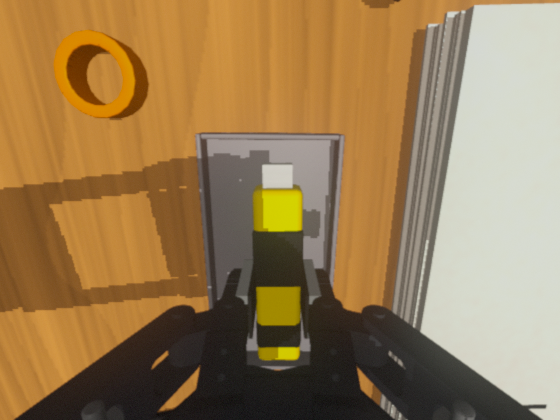

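Wrist view: cutter at (277,260) lies along the tray, nose inside the tray end edge (row 135). Lowering.

Call:
{"fn": "servo_tool", "kwargs": {
  "rows": [
    [15, [0, 0, 40], [0, 0, 0]],
    [15, [0, 0, 35], [0, 0, 0]],
    [15, [0, 0, 12], [0, 0, 0]],
    [15, [0, 0, 3], [0, 0, 0]],
    [15, [0, 0, 0], [0, 0, 0]],
    [15, [0, 0, 0], [0, 0, 0]]
  ]
}}

```text
clock: 27.75
eef_pos: [675.7, 71.3, 14.1]
tcp_rot: [3.14, -0.0, 1.548]
contact_force: [-0.4, -0.1, -0.4]
opening: 0.266
```

Call:
{"fn": "servo_tool", "kwargs": {
  "rows": [
    [15, [0, 0, 1.5], [0, 0, 0]],
    [15, [0, 0, 1.5], [0, 0, 0]],
    [15, [0, 0, 1.5], [0, 0, 0]],
    [15, [0, 0, 1], [0, 0, 0]],
    [15, [0, 0, 0], [0, 0, 0]]
  ]
}}

```text
clock: 28.38
eef_pos: [674.7, 71.2, 7.4]
tcp_rot: [-3.141, 0.0, 1.547]
contact_force: [-1.5, 0.3, 3.2]
opening: 0.267
```

Call:
{"fn": "servo_tool", "kwargs": {
  "rows": [
    [38, [0, 0, 0], [0, 0, 0]],
    [38, [0, 0, 0], [0, 0, 0]],
    [38, [0, 0, -40], [0, 0, 0]],
    [38, [0, 0, -50], [0, 0, 0]],
    [80, [36.6, -42.6, -10], [0, 0, 0]],
    [80, [36.6, -42.6, 0], [0, 0, 0]],
    [80, [36.6, -42.6, 0], [0, 0, 0]],
    [80, [0, 0, 0], [0, 0, -10.6]]
  ]
}}

```text
clock: 29.38
eef_pos: [546.5, 185.9, 107.3]
tcp_rot: [-3.14, -0.0, 1.738]
contact_force: [0.5, -0.0, -0.0]
opening: 0.936
```

Call:
{"fn": "servo_tool", "kwargs": {
  "rows": [
    [80, [0, 0, 0], [0, 0, -10.6]],
    [80, [0, 0, 0], [0, 0, -10.6]],
    [80, [0, 0, 0], [0, 0, -10.6]],
    [80, [0, 0, 0], [0, 0, -10.6]],
    [80, [0, 0, 0], [0, 0, -10.6]],
    [80, [0, 0, 0], [0, 0, -10.6]],
    [80, [0, 0, 0], [0, 0, -10.6]],
    [80, [0, 0, 0], [0, 0, -5]]
  ]
}}

```text
clock: 30.38
eef_pos: [549.6, 183.9, 107.3]
tcp_rot: [3.142, 0.0, 3.119]
contact_force: [-0.3, -0.2, -0.3]
opening: 0.933
```

Call:
{"fn": "servo_tool", "kwargs": {
  "rows": [
    [80, [0, 0, 0], [0, 0, 0]]
  ]
}}

```text
clock: 30.5
eef_pos: [549.6, 183.9, 107.3]
tcp_rot: [3.142, 0.0, 3.114]
contact_force: [-0.0, 0.3, 0.6]
opening: 0.931
```

```bash
python3 s.py
python3 - <<'E'
from h import *
cv2.imwrite("pics/w6.png",grab_frame("wrist"))
for cam in("wrist","side"):
  if cam=="side": grab_frame(cam)
  for r in trace(cam,"tape_roll")[:1]:
    m=r["mask"];h=cv2.convexHull(np.argwhere(m)[:,::-1].astype(np.float32));
    t=np.linspace(0,2*np.pi,40)
    f=cv2.fillConvexPoly(np.zeros(m.shape,np.uint8),h.astype(int),1)
    def cost(p):
      P=np.array([[p[0]+28*np.cos(a),p[1]+28*np.sin(a),z] for a in t for z in(0,24)])
      g=cv2.fillConvexPoly(np.zeros(m.shape,np.uint8),cv2.convexHull(proj(cam,P).astype(np.float32)).round().astype(int),1)
      return 1-(f&g).sum()/(f|g).sum()
    o=minimize(cost,[550,184],method="Nelder-Mead",options=dict(initial_simplex=[[550,184],[556,184],[550,190]]));print(cam,r["conf"],m.sum(),o.x.round(1),o.fun)
E
```

```text
30.5 [549.6 183.9 107.3] [180.    0.  178.4] [ 0.32  0.43  1.83 -0.    0.88 -1.22] [-0.03  0.29  0.57] [-0.029  0.004 -0.006] 79.5
wrist 0.59 2469 [549.4 183.6] 0.040946556766817355
side 0.9 559 [550.8 186.9] 0.0907715582450832
```

Call:
{"fn": "servo_tool", "kwargs": {
  "rows": [
    [80, [0, 0, 45], [0, 0, 0]],
    [80, [0, 0, 40], [0, 0, 0]],
    [80, [0, 0, 16], [0, 0, 0]],
    [80, [0, 0, 2], [0, 0, 0]],
    [40, [0, 0, 0], [0, 0, 0]],
    [40, [0, 0, 0], [0, 0, 0]],
    [40, [0, 0, 0], [0, 0, 0]],
    [40, [0, 0, 0], [0, 0, 0]]
  ],
  "force": 30
}}

```text
clock: 31.7
eef_pos: [550.7, 184.3, 6.0]
tcp_rot: [3.141, 0.002, 3.115]
contact_force: [-2.0, 0.2, 6.3]
opening: 0.638
```

Call:
{"fn": "servo_tool", "kwargs": {
  "rows": [
    [40, [0, 0, 0], [0, 0, 0]],
    [40, [0, 0, -10], [0, 0, 0]],
    [40, [0, 0, -30], [0, 0, 0]],
    [40, [0, 0, -50], [0, 0, 0]],
    [40, [0, 0, -10], [0, 0, 0]],
    [40, [0, 0, 0], [0, 0, 0]]
  ]
}}

```text
clock: 32.45
eef_pos: [550.1, 184.1, 105.4]
tcp_rot: [3.141, 0.002, 3.115]
contact_force: [0.9, -0.5, -0.9]
opening: 0.641
```

Call:
{"fn": "servo_tool", "kwargs": {
  "rows": [
    [40, [-26.8, -51.3, 0], [0, 0, 0]],
    [40, [-26.8, -51.3, 0], [0, 0, 0]],
    [40, [-26.8, -51.3, 0], [0, 0, 0]],
    [40, [-26.8, -51.3, 0], [0, 0, 0]],
    [40, [0, 0, 0], [0, 0, 0]],
    [40, [0, 0, 0], [0, 0, 0]]
  ]
}}

```text
clock: 33.2
eef_pos: [649.9, -24.0, 102.6]
tcp_rot: [3.141, -0.003, 3.114]
contact_force: [-0.6, 0.3, -0.3]
opening: 0.638
```

Call:
{"fn": "servo_tool", "kwargs": {
  "rows": [
    [40, [0, 0, 40], [0, 0, 0]],
    [40, [0, 0, 35], [0, 0, 0]],
    [40, [0, 0, 12], [0, 0, 0]],
    [40, [0, 0, 3], [0, 0, 0]],
    [40, [0, 0, 0], [0, 0, 0]],
    [40, [0, 0, 0], [0, 0, 0]]
  ]
}}

```text
clock: 33.95
eef_pos: [652.1, -24.0, 15.6]
tcp_rot: [-3.142, 0.002, 3.115]
contact_force: [0.0, 0.3, -0.9]
opening: 0.64
```

Call:
{"fn": "servo_tool", "kwargs": {
  "rows": [
    [40, [0, 0, 1.5], [0, 0, 0]],
    [40, [0, 0, 1.5], [0, 0, 0]],
    [40, [0, 0, 1], [0, 0, 0]],
    [40, [0, 0, 0.5], [0, 0, 0]],
    [40, [0, 0, 0], [0, 0, 0]]
  ]
}}

```text
clock: 34.58
eef_pos: [651.2, -24.1, 10.0]
tcp_rot: [-3.142, -0.0, 3.115]
contact_force: [-1.8, 0.0, 3.3]
opening: 0.634
```

Call:
{"fn": "servo_tool", "kwargs": {
  "rows": [
    [61, [0, 0, 0], [0, 0, 0]],
    [61, [0, 0, 0], [0, 0, 0]],
    [61, [0, 0, -40], [0, 0, 0]],
    [61, [0, 0, -50], [0, 0, 0]],
    [61, [40, 0, -40], [0, 0, 0]],
    [61, [55, 0, -20], [0, 0, 0]],
    [61, [55, 0, 0], [0, 0, 0]],
    [61, [55, 0, 0], [0, 0, 0]]
  ]
}}

```text
clock: 35.58
eef_pos: [444.8, -18.5, 160.0]
tcp_rot: [-3.142, 0.001, 3.115]
contact_force: [0.1, -0.1, 0.7]
opening: 0.715
```

Call:
{"fn": "servo_tool", "kwargs": {
  "rows": [
    [61, [55, 0, 0], [0, 0, 0]],
    [61, [0, 0, 0], [0, 0, 0]]
  ]
}}

```text
clock: 35.83
eef_pos: [387.1, -16.9, 159.3]
tcp_rot: [3.142, -0.003, 3.115]
contact_force: [0.4, 0.2, 0.2]
opening: 0.712
```

```bash
python3 s.py
python3 - <<'E'
from h import *
a=grab_frame("top")[150:340,100:460];b=grab_frame("side")
cv2.imwrite("pics/t7.png",cv2.resize(a,(800,422)));cv2.imwrite("pics/s7.png",cv2.resize(b,(800,600)))
E
```

```text
35.825 [387.1 -16.9 159.3] [180.   -0.2 178.5] [-0.05  0.08  2.18 -0.    0.89 -1.59] [0.36 0.18 0.15] [ 0.026 -0.047 -0.038] 60.8
```

View pics/t7.png

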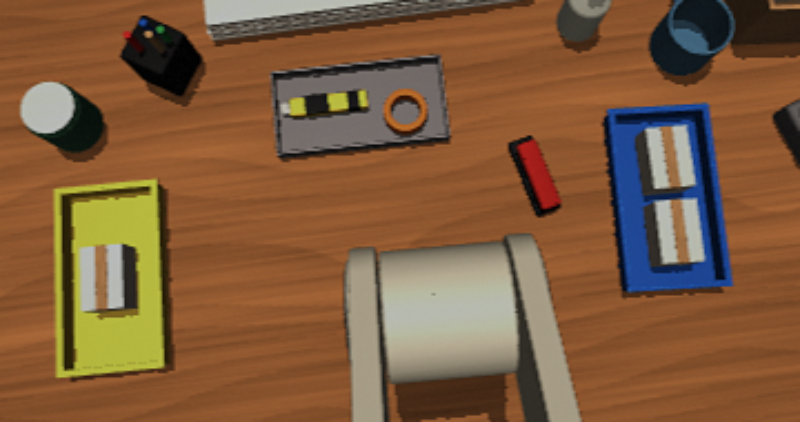

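View pics/s7.png

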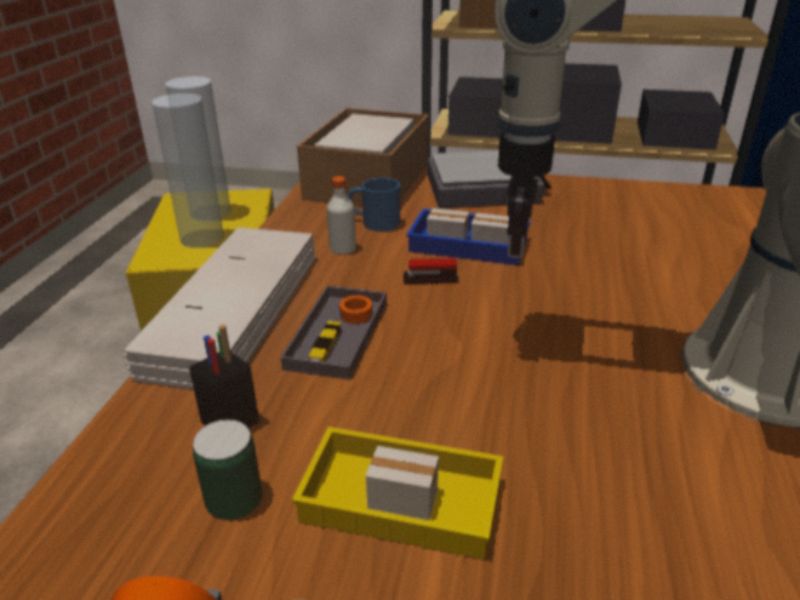

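Both views agree. The packed carton is in the yellow crate (top view 105,278), the two empties are in the blue crate (670,158 and 678,232), all flat with lids up. The cutter (325,103) and roll (405,110) are in the tray, the stapler is unmoved, and the arm is clear.

```bash
python3 -c "from rig import *;print(sign_off())"
```

```text
the job is handed in; nothing more can be done
None
```

The bench is cleared and the job handed in at about 36 s of the 72 s allowed.

- **Cartons:** I lifted each one and read its weight at the wrist. Two gave about 0 to 1.6 N, so they are empty and went side by side into the blue crate. One gave about 4 to 5 N, so it is packed and went into the yellow crate. The single readings were noisy by about 1 N, but the gap between empty and packed was clear.
- **Stationery:** After the cartons, the cutter and the tape roll went into the grey tray.
- **Last checks:** The final top and side pictures show every carton lid up, flat on its crate floor and not touching another. The cutter and roll lie flat in the tray, the stapler and other items look unmoved, and the gripper is clear of everything.
- **Contact forces:** The largest wrist force I read was about 15 N, when the first carton touched the crate floor. At the other placements it stayed below 9 N.

One script stopped with an error while reading the wrist camera's calibration. It did not affect the arm, and I worked around it. No other check failed or disagreed beyond a few millimetres, apart from some low-quality detector reports: the top camera mistook another object for the tape roll at first, and the crate walls spoiled the fit on the first carton placed.

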